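# Lock the push-and-turn cap on the sample canister

### The arm

A 6-joint arm with a two-finger parallel gripper is mounted at the origin on the work surface. World frame = base frame: x ahead of the robot, y to its left, z up, the work surface at z = 0. Lengths are in m, angles in rad, forces in N, time in s.
With the tool pointing down it reaches from about 0.3 to 0.825 m from the base axis. Payload 5.4 kg.
Tool frame: the origin (TCP) lies at the very end of the fingers, on their centre line; the grasp point (between the pads) lies 19 mm behind it; z points along the fingers, y is the line along which they close (so a half turn about z gives the same grasp; the last joint's range is limited). The gripper opens to 92 mm and grips with 3 to 60 N. Pads are 20 mm wide; open, the fingers measure 128 mm over their backs; the gripper's body (75 mm by 189 mm) begins 69 mm behind the grasp point.
Start: joints at [-1.33, 0.158, 1.597, -0, 1.386, -0.21], TCP at [0.25, -0.518, 0.189] pointing down, gripper open.
Joint ranges: [-2.91, 2.91], [-0.94, 2.29], [0.18, 2.7], [-1.29, 4.43], [0.17, 2.64], [-3, 3]. Speed limits (rad/s): [2.57, 2.57, 3.14, 3.14, 3.14, 3.14].

### API

Orientations are given as a rotation vector (axis times angle).
In Python, from cell import status, vision, robot gives the robot as it stands. The module is installed in compiled form; this text tells all that it offers.
- The arm moves only by the tool send_rows, never from a script. Its argument "commands" is a list of rows, each an object with "translation": the shift along the world's x, y, z normalised to -1 to 1, where 1 is 2 cm, a list of three; "delta_rot": the turn, a rotation vector about the world's x, y, z normalised to -1 to 1, where 1 is 6 degrees, a list of three; "grip": the opening, from 0 (shut) to 1 (fully open). In form: [{"translation": [tx, ty, tz], "delta_rot": [ax, ay, az], "grip": grip}, ...]. A call has 1 to 20 rows; each row shifts and turns the commanded pose from where the row before left it; what a row does not reach is not made up. A row lasts 1/10 s, in which the tool goes at most 50 mm and 8.59 degrees, less where a joint would pass 70% of its speed; a pose out of reach is approached as far as the arm can. A call with a number of a shift or a turn outside -1 to 1 is refused whole. A call with a gripper value outside its range is refused whole. The fingers move at their own pace and stop on an object; "force" is the grip in N (left out, the last holds). Time passes only in rows, so rows that do not move let the fingers close. It gives the time, the measured TCP pose, the force, the opening and the grip force at its end, in the units of the state.
- status.sense(): the state, without advancing time (a new reading comes with each control period).
- vision.snapshot(name): name is "scene" or "top"; returns the picture (480x640x3 uint8, red, green, blue); there is no depth.
- vision.camera_params(name): a dict with "K" (3x3 intrinsics, pixels), "T" (4x4, takes a point from camera to world coordinates). Camera axes: x right, y down, z forward; pixel columns grow to the right and rows downward; lengths in m; the calibration is good to about 2 mm. A picture is of the moment at which its call begins. camera_params takes no time and is no camera call.
- robot.finish_job(): hands the job in; it is judged then, once.
The state is a dict: "time_s": time; "qpos": joint angles; "qvel": joint speeds; "effort": joint torques, N m; "position": TCP position; "eef_rot": TCP orientation; "wrist_force": force on the tool from outside, world axes, zero at the start; "moment": the same for the moment, N m; "opening": finger opening in m; "finger_force": force on a finger pad.
Only numpy, scipy, OpenCV 4.12 (cv2) and the standard library are available. Lean on these libraries where they do the work, as an engineer would, in place of code of your own. Each camera call takes 0.05 s, during which the arm holds its last target. There are 200 camera calls.

### The job

Close the white sample canister: set the red cap on its neck, feel for the place where its three inner lugs drop between the orange lips, press it down against the spring while twisting it clockwise (seen from above) to the stop, and ease off so that the lugs spring up and catch under the lips. The cap must end level and locked, let go of; never force it (no more than about 60 N on the canister) and leave the lantern, cowbell, whistle and top where they are.

Things in the scene. Friction and masses are not known exactly. Their poses are not given: they have to be found in the camera images.
- cap_fin (a point): Loose red push-and-turn cap, about 120 g, standing on its rim. Point: centre of its grip fin, on the cap's axis, z up. The fin is a slab 50 mm long (along x), 18 thick (along y), 32 tall (16 above and below this point). It stands on a round flange 68 mm in diameter, top face 16 mm below this point. Rim 44 mm below this point, ceiling of the hollow inside 21 mm below.
- cap_lugs (a point): Point on the cap's axis level with the undersides of its three inner lugs, 39 mm below cap_fin and 5 mm above the rim; axes as the cap's. Bore 61 mm in diameter, flaring below the lugs to 68 at the rim (73 outside) as a lead-in. The lugs (9 mm wide, 4 mm tall) stick inward at 0 and +-120 degrees about z, the first along +x, leaving a 49 mm opening. Yellow dabs on the flange lie above them.
- canister: Fixed white canister, 66 mm in diameter, in a pine cradle 110 x 110 x 30 mm. Origin: centre of the underside, on the work surface, z up; a black stroke on the cradle marks +x. Neck 44 mm in diameter, its mouth tapered to 38, rim 94.5 mm above the origin; the cap can go no lower than 20.5 mm from cap_fin to canister_lip (hard bottom).
- canister_lip (a point): Neck axis at the top faces of the orange lips, 95 mm above the origin; axes as the canister's. The lips jut to 57 mm diameter, with 3 gaps of 28 degrees; a lug has 4 degrees to spare either way. Gaps are meant to be centred at 0 and +-120 degrees from +x, but the orange collar sits askew, immovable, by an unknown angle up to 30 degrees either way, not shown in these axes.
- canister_notch (a point): Neck axis at the notch ceilings, 4 mm below canister_lip; axes as the canister's. Clockwise of each gap: a ridge 16 degrees long (underside 7 mm below the lip tops), a notch 29 degrees long (4 mm below), then a stop. From gap centre to notch centre 44 degrees, to the stop 49; anticlockwise is blocked. With lugs up in the notches (locked) cap_fin is 31 mm above canister_lip.
- canister_plunger (a point): Neck axis at the resting top of the sprung rubber plunger (30 mm diameter), 16 mm above canister_lip; the point stays put. It yields from 3 N, then 0.6 N per mm. cap_fin above canister_lip: 39 mm with lugs on the lips (wrong angle), 37 mm with lugs in the gaps on the resting plunger; below 28 mm (about 9 N; 13 N at the bottom) the lugs pass under the ridges.
- lantern: Pierced tin lantern, 84 mm in diameter, 164 mm tall, loose; origin at the centre of its underside. Leave alone.
- cowbell: Copper cowbell standing on its mouth, 76 mm in diameter, 83 mm tall, loose; origin at the centre of its underside. Leave alone.
- whistle: Ochre clay bird whistle, about 80 mm long, 54 mm wide, 59 mm tall, loose; origin at the centre of its underside. Leave alone.
- top: Wooden spinning top with red stripes, standing tip up on its flat crown, 57 mm in diameter, 56 mm tall, loose; origin at the centre of its underside. Leave alone.
Not all that is in view belongs to the job. What is shaped like the canister but yellow is not meant.

How it is judged:
By the outcome, as a careful person would: the job done as asked, in the order asked, and still so for the second after the job is handed in, with the robot touching nothing.
It also fails if it takes over 70 s, if anything falls off the work surface, if the arm or the gripper's body presses on something with over 40 N, if the wrist force passes 120 N, or if a joint passes its speed limit or range.

## Working session

There is one attempt and no reset: what is moved stays moved. The work goes in short steps, Python scripts to look and compute and a tool call to move; the robot and the scene stay as the last step left them, time stands still between calls to the robot, and variables do not carry over. Pictures are saved under pics/ and viewed, at most 10 in all, crops included, and the job is handed in when it is done.

Besides the shell and the picture viewer there is one more tool, called after ">>>" by a JSON object that holds its "fn" and its "kwargs", one argument or row to a line. send_rows: Moves the arm, as the interface text tells. Its arguments: {"type":"object","properties":{"commands":{"type":"array","items":{"type":"object","properties":{"translation":{"type":"array","items":{"type":"number","minimum":-1,"maximum":1}},"delta_rot":{"type":"array","items":{"type":"number","minimum":-1,"maximum":1}},"grip":{"type":"number"}}}},"force":{"type":"number"}},"required":["commands"]}

```bash
mkdir -p pics; ls; python3 - <<'E'
from cell import status, vision, robot
import cv2,numpy as np
np.set_printoptions(precision=4,suppress=True)
for n in("scene","top"):
    im=vision.snapshot(n); cv2.imwrite(f"pics/{n}0.png",im[:,:,::-1]); p=vision.camera_params(n); print(n,p["K"],p["T"])
s=status.sense(); print(s)
E
```

```text
pics
scene [[577.8674   0.     321.1244]
 [  0.     577.8674 238.0835]
 [  0.       0.       1.    ]] [[ 0.8134  0.4402 -0.3802  1.0069]
 [ 0.5814 -0.5952  0.5547 -0.5099]
 [ 0.0179 -0.6723 -0.7401  0.8437]
 [ 0.      0.      0.      1.    ]]
top [[480.9765   0.     327.8595]
 [  0.     480.9765 243.2168]
 [  0.       0.       1.    ]] [[ 0.0272 -0.9924  0.1197  0.529 ]
 [-0.9996 -0.0271  0.0029  0.0524]
 [ 0.0003 -0.1198 -0.9928  0.9064]
 [ 0.      0.      0.      1.    ]]
{'time_s': 0.1, 'qpos': array([-1.3301,  0.1589,  1.5981,  0.    ,  1.3862, -0.2101]), 'qvel': array([ 0.0007, -0.0016, -0.0019,  0.0015,  0.0003, -0.0011]), 'effort': array([  0.0002, -38.6502, -32.2962,   0.0703,   0.0339,  -0.    ]), 'position': array([ 0.2504, -0.517 ,  0.1886]), 'eef_rot': array([-3.0605, -0.7018,  0.    ]), 'wrist_force': array([ 0.6273, -0.0997,  0.1262]), 'moment': array([-0.0363,  0.0165,  0.0045]), 'finger_force': 0.0, 'opening': 0.09163194468176285}
```

View pics/scene0.png

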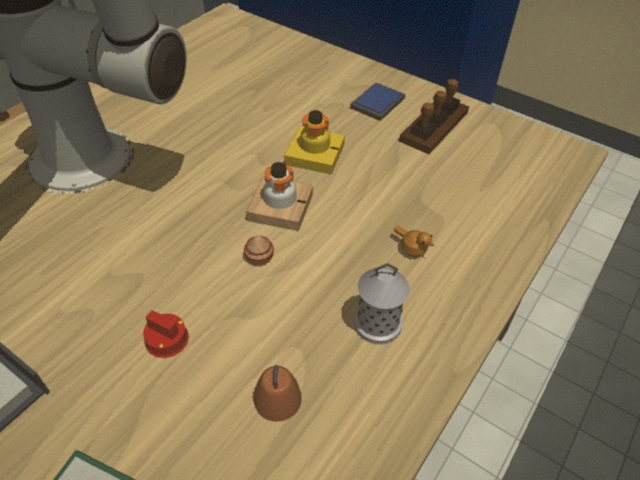

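View pics/top0.png

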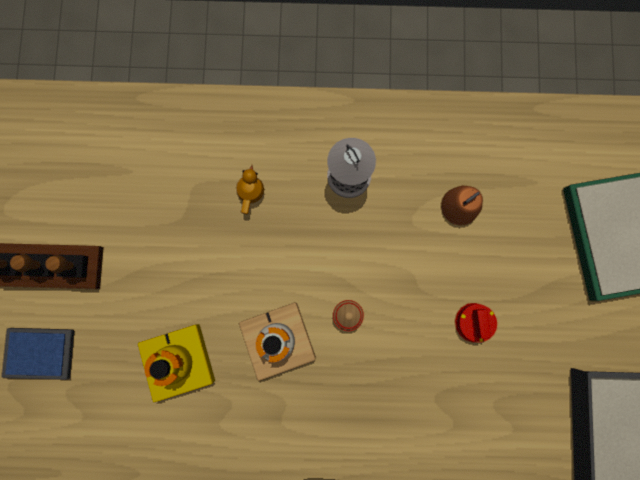

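The scene shows the red cap at scene (165,335) / top (477,323). There are two canister-shaped things: the pine-cradled white one at top (276,342) and a yellow one at top (175,363). The white one in the pine cradle fits the description. I'll confirm in an enlarged crop.

```bash
python3 - <<'E'
import cv2,numpy as np
t=cv2.imread("pics/top0.png"); s=cv2.imread("pics/scene0.png")
z=lambda im,x,y,w,h: cv2.resize(im[y:y+h,x:x+w],(400,300),interpolation=cv2.INTER_CUBIC)
a=np.hstack([z(t,232,297,88,88*3//4+0),z(t,447,297,60,45)]); b=np.hstack([z(s,240,155,80,60),z(s,130,300,80,60)])
cv2.imwrite("pics/crop0.png",np.vstack([a,b]))
E
```

```text
(no output)
```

View pics/crop0.png

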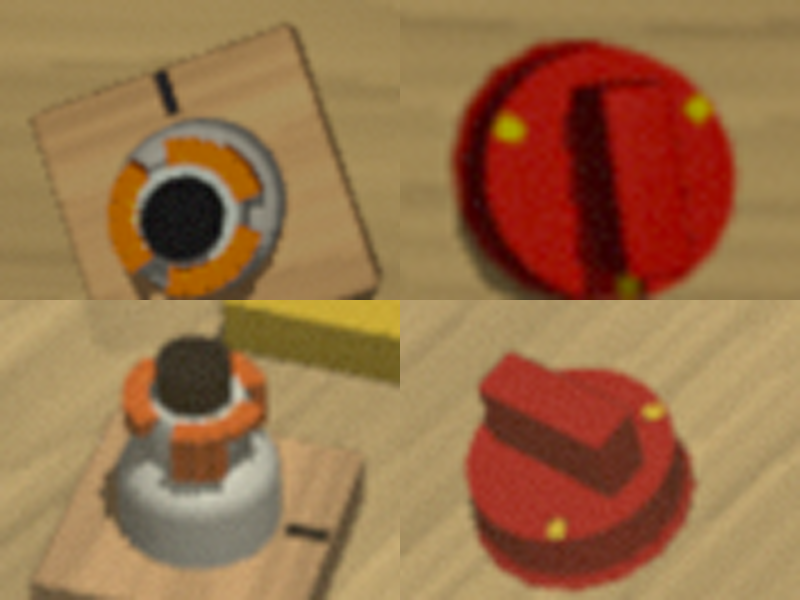

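The crop confirms it: the white canister in a pine cradle has its stroke at top (268,317), and gaps in the orange lips near (265,330), (290,344) and (265,356). The cap's dabs are near top (463,316), (492,313) and (481,340), and the dab at (481,340) is at a fin end, so that is the cap's +x.

```bash
cat > h.py <<'E'
import cv2,numpy as np
from cell import status, vision, robot
np.set_printoptions(precision=4,suppress=True)
def ray(n,px):
    p=vision.camera_params(n);K,T=p["K"],p["T"]
    d=T[:3,:3]@np.linalg.solve(K,[px[0],px[1],1.]); return T[:3,3],d
def onz(n,px,z):
    o,d=ray(n,px); return o+d*(z-o[2])/d[2]
def proj(n,P):
    p=vision.camera_params(n);K,T=p["K"],p["T"]
    c=T[:3,:3].T@(np.asarray(P)-T[:3,3]); q=K@c; return q[:2]/q[2]
def hsv(im): return cv2.cvtColor(im,cv2.COLOR_RGB2HSV)
def blobs(m,amin=3):
    n,l,st,c=cv2.connectedComponentsWithStats(m.astype(np.uint8))
    return [(c[i],st[i,4]) for i in range(1,n) if st[i,4]>=amin]
def tri(pa,pb):
    (o1,d1),(o2,d2)=ray("top",pa),ray("scene",pb)
    A=np.c_[d1,-d2]; s=np.linalg.lstsq(A,o2-o1,rcond=None)[0]
    a,b=o1+d1*s[0],o2+d2*s[1]; return (a+b)/2,np.linalg.norm(a-b)
E
python3 - <<'E'
from h import *
ims={n:cv2.imread(f"pics/{n}0.png")[:,:,::-1].copy() for n in("top","scene")}
H=hsv(ims["top"]).astype(int); h,s,v=H[...,0],H[...,1],H[...,2]
# dabs
box=np.zeros(h.shape,bool); box[297:347,447:507]=1
d=blobs(box&(h>18)&(h<35)&(s>200)&(v>80),2)
for c,a in d: print("dab",c,a,onz("top",c,.028))
P=np.array([onz("top",c,.028) for c,a in d])
print("cap mean",P.mean(0))
box[:]=0; box[310:370,245:305]=1
dk=blobs(box&(v<60),20)
for c,a in dk: print("dark",c,a,onz("top",c,.111))
# orange
og=box&(h>8)&(h<22)&(s>210)&(v>120); print([ (c,a) for c,a in blobs(og,5)])
ys,xs=np.where(og); W=np.array([onz("top",q,.095) for q in zip(xs,ys)])
hull=cv2.convexHull(np.c_[xs,ys].astype(np.int32)); (c,r)=cv2.minEnclosingCircle(hull); C=onz("top",c,.095); print("lip circ",c,r,C, r*0.815/481)
a=np.degrees(np.arctan2(W[:,1]-C[1],W[:,0]-C[0])); rr=np.hypot(W[:,1]-C[1],W[:,0]-C[0])
print(np.histogram(a[(rr>.0225)],bins=np.arange(-180,181,8)))
# stroke and cradle: stroke
box[:]=0; box[308:323,258:276]=1
for c,a in blobs(box&(v<60),5): print("stroke",c,onz("top",c,.03))
# scene checks
Hs=hsv(ims["scene"]).astype(int);h,s,v=Hs[...,0],Hs[...,1],Hs[...,2]
b=np.zeros(h.shape,bool); b[158:178,262:298]=1
for c,a in blobs(b&(v<75),20):
    print("scene plunger",c,a, tri(dk[0][0],c))
b[:]=0; b[300:360,130:200]=1
for c,a in blobs(b&(h>18)&(h<35)&(s>140)&(v>120),3): print("sc dab",c,a,onz("scene",c,.028))
E
```

```text
dab [491.5 312.5] 12 [ 0.5168 -0.2443  0.028 ]
dab [462.7692 315.7692] 13 [ 0.5095 -0.1923  0.028 ]
dab [481.     339.7143] 7 [ 0.4679 -0.2248  0.028 ]
cap mean [ 0.4981 -0.2204  0.028 ]
dark [271.668  344.8125] 256 [0.4562 0.1414 0.111 ]
[(array([279.1818, 332.6182]), np.int32(110)), (array([259.4701, 344.8291]), np.int32(117)), (array([278.7119, 355.5508]), np.int32(118))]
lip circ (272.5802307128906, 343.9555969238281) 17.416479110717773 [0.4562 0.1418 0.095 ] 0.029510250468264002
(array([10,  8,  7,  6,  7,  7,  6,  6,  6,  5,  0,  0,  0,  2,  7,  8,  8,
        7,  9,  5,  4,  5,  6,  7,  5,  0,  0,  0,  4,  7,  6,  7,  6, 11,
        8,  8,  7,  7,  7,  8,  0,  0,  0,  3,  8]), array([-180, -172, -164, -156, -148, -140, -132, -124, -116, -108, -100,
        -92,  -84,  -76,  -68,  -60,  -52,  -44,  -36,  -28,  -20,  -12,
         -4,    4,   12,   20,   28,   36,   44,   52,   60,   68,   76,
         84,   92,  100,  108,  116,  124,  132,  140,  148,  156,  164,
        172,  180]))
stroke [268.2353 316.9412] [0.498  0.1587 0.03  ]
scene plunger [278.385  169.8717] 187 (array([0.4553, 0.1424, 0.1019]), np.float64(0.000286315333422639))
sc dab [180.1667 321.8333] 6 [ 0.508  -0.1934  0.028 ]
sc dab [160.8889 345.6667] 9 [ 0.5159 -0.2449  0.028 ]
```

Measurements agree across the two views:
- **Cap:** axis at (0.498,-0.220), fin along 8°, lugs at -52° mod 120.
- **Canister:** axis at (0.456,0.142), gaps at about 33° mod 120 (stroke at 22°, so the skew is about +11°).

Plan: grasp the fin at yaw 8°, turn by +85° to the gaps, then twist by -49°.

>>> {"fn": "send_rows", "kwargs": {
  "commands": [
    {"translation":[0.827,0.992,-0.23],"delta_rot":[0,0,-0.2],"grip":1},
    {"translation":[0.827,0.992,-0.23],"delta_rot":[0,0,-0.2],"grip":1},
    {"translation":[0.827,0.992,-0.23],"delta_rot":[0,0,-0.2],"grip":1},
    {"translation":[0.827,0.992,-0.23],"delta_rot":[0,0,-0.2],"grip":1},
    {"translation":[0.827,0.992,-0.23],"delta_rot":[0,0,-0.2],"grip":1},
    {"translation":[0.827,0.992,-0.23],"delta_rot":[0,0,-0.2],"grip":1},
    {"translation":[0.827,0.992,-0.23],"delta_rot":[0,0,-0.2],"grip":1},
    {"translation":[0.827,0.992,-0.23],"delta_rot":[0,0,-0.2],"grip":1},
    {"translation":[0.827,0.992,-0.23],"delta_rot":[0,0,-0.2],"grip":1},
    {"translation":[0.827,0.992,-0.23],"delta_rot":[0,0,-0.2],"grip":1},
    {"translation":[0.827,0.992,-0.23],"delta_rot":[0,0,-0.2],"grip":1},
    {"translation":[0.827,0.992,-0.23],"delta_rot":[0,0,-0.2],"grip":1},
    {"translation":[0.827,0.992,-0.23],"delta_rot":[0,0,-0.2],"grip":1},
    {"translation":[0.827,0.992,-0.23],"delta_rot":[0,0,-0.2],"grip":1},
    {"translation":[0.827,0.992,-0.23],"delta_rot":[0,0,-0.2],"grip":1},
    {"translation":[0,0,0],"delta_rot":[0,0,0],"grip":1},
    {"translation":[0,0,0],"delta_rot":[0,0,0],"grip":1}
  ],
  "force": 20
}}

```text
time_s: 1.8
position: [0.4982, -0.2197, 0.12]
eef_rot: [-3.134, -0.217, 0.002]
wrist_force: [0.0, -1.1, 0.4]
opening: 0.0916
finger_force: 0.0
```

>>> {"fn": "send_rows", "kwargs": {
  "commands": [
    {"translation":[0,-0.01,-0.55],"delta_rot":[0,0,0],"grip":1},
    {"translation":[0,-0.01,-0.55],"delta_rot":[0,0,0],"grip":1},
    {"translation":[0,0,-0.55],"delta_rot":[0,0,0],"grip":1},
    {"translation":[0,0,-0.55],"delta_rot":[0,0,0],"grip":1},
    {"translation":[0,0,-0.55],"delta_rot":[0,0,0],"grip":1},
    {"translation":[0,0,-0.55],"delta_rot":[0,0,0],"grip":1},
    {"translation":[0,0,-0.55],"delta_rot":[0,0,0],"grip":1},
    {"translation":[0,0,-0.55],"delta_rot":[0,0,0],"grip":1},
    {"translation":[0,0,0],"delta_rot":[0,0,0],"grip":1},
    {"translation":[0,0,0],"delta_rot":[0,0,0],"grip":1}
  ]
}}

```text
time_s: 2.8
position: [0.4986, -0.2203, 0.0322]
eef_rot: [-3.134, -0.215, 0.0]
wrist_force: [-0.6, 0.3, 0.2]
opening: 0.0922
finger_force: 0.0
```

```bash
python3 - <<'E'
from h import *
im=vision.snapshot("scene"); cv2.imwrite("pics/g1.png",cv2.resize(im[250:400,80:280,::-1],(800,600),interpolation=cv2.INTER_CUBIC))
E
```

```text
(no output)
```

View pics/g1.png

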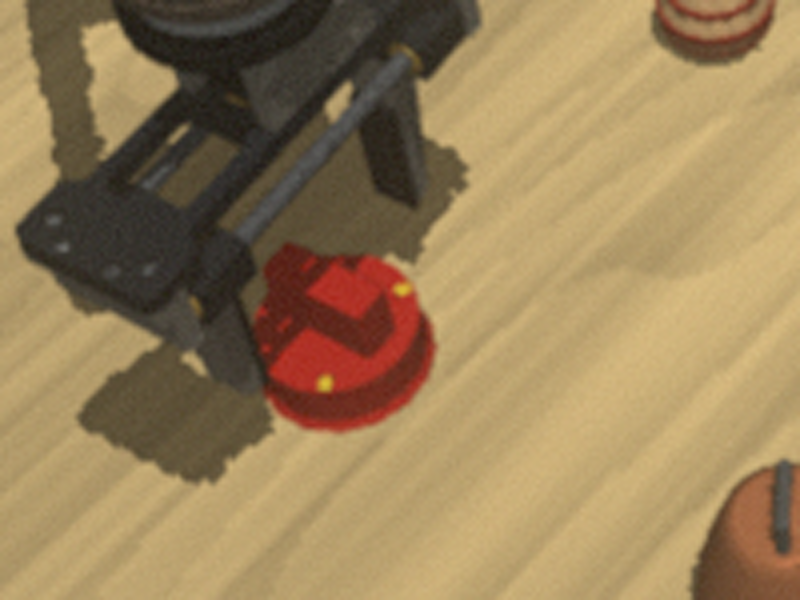

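The fingers stand either side of the cap, with their tips near crop (240,380) and (400,200) and the fin between them. Closing.

>>> {"fn": "send_rows", "kwargs": {
  "commands": [
    {"grip":0.5},
    {"grip":0},
    {"grip":0},
    {"grip":0},
    {"grip":0},
    {"grip":0},
    {"grip":0},
    {"grip":0},
    {"grip":0},
    {"grip":0},
    {"grip":0},
    {"grip":0}
  ],
  "force": 40
}}

```text
invalid input at $.commands[0]: expected keys translation, delta_rot, grip
```

>>> {"fn": "send_rows", "kwargs": {
  "commands": [
    {"translation":[0,0,0],"delta_rot":[0,0,0],"grip":0.5},
    {"translation":[0,0,0],"delta_rot":[0,0,0],"grip":0.1},
    {"translation":[0,0,0],"delta_rot":[0,0,0],"grip":0.1},
    {"translation":[0,0,0],"delta_rot":[0,0,0],"grip":0.1},
    {"translation":[0,0,0],"delta_rot":[0,0,0],"grip":0.1},
    {"translation":[0,0,0],"delta_rot":[0,0,0],"grip":0.1},
    {"translation":[0,0,0],"delta_rot":[0,0,0],"grip":0.1},
    {"translation":[0,0,0],"delta_rot":[0,0,0],"grip":0.1},
    {"translation":[0,0,0],"delta_rot":[0,0,0],"grip":0.1},
    {"translation":[0,0,0],"delta_rot":[0,0,0],"grip":0.1}
  ],
  "force": 40
}}

```text
time_s: 3.85
position: [0.4986, -0.2203, 0.0324]
eef_rot: [-3.134, -0.214, 0.0]
wrist_force: [0.7, -0.3, 1.1]
opening: 0.0166
finger_force: 40.0
```

>>> {"fn": "send_rows", "kwargs": {
  "commands": [
    {"translation":[0,0,0.3],"delta_rot":[0,0,0],"grip":0.1},
    {"translation":[0,0,0.7],"delta_rot":[0,0,0],"grip":0.1},
    {"translation":[0,0,1],"delta_rot":[0,0,0],"grip":0.1},
    {"translation":[0,0,1],"delta_rot":[0,0,0],"grip":0.1},
    {"translation":[0,0,1],"delta_rot":[0,0,0],"grip":0.1},
    {"translation":[0,0,1],"delta_rot":[0,0,0],"grip":0.1},
    {"translation":[0,0,1],"delta_rot":[0,0,0],"grip":0.1},
    {"translation":[0,0,1],"delta_rot":[0,0,0],"grip":0.1},
    {"translation":[0,0,0],"delta_rot":[0,0,0],"grip":0.1},
    {"translation":[0,0,0],"delta_rot":[0,0,0],"grip":0.1}
  ]
}}

```text
time_s: 4.85
position: [0.4987, -0.2204, 0.1729]
eef_rot: [3.134, 0.214, 0.001]
wrist_force: [0.1, 0.4, -2.0]
opening: 0.0167
finger_force: 40.0
```

>>> {"fn": "send_rows", "kwargs": {
  "commands": [
    {"translation":[-0.112,0.9526,0],"delta_rot":[0,0,0.7456],"grip":0.1},
    {"translation":[-0.112,0.9526,0],"delta_rot":[0,0,0.7456],"grip":0.1},
    {"translation":[-0.112,0.9526,0],"delta_rot":[0,0,0.7456],"grip":0.1},
    {"translation":[-0.112,0.9526,0],"delta_rot":[0,0,0.7456],"grip":0.1},
    {"translation":[-0.112,0.9526,0],"delta_rot":[0,0,0.7456],"grip":0.1},
    {"translation":[-0.112,0.9526,0],"delta_rot":[0,0,0.7456],"grip":0.1},
    {"translation":[-0.112,0.9526,0],"delta_rot":[0,0,0.7456],"grip":0.1},
    {"translation":[-0.112,0.9526,0],"delta_rot":[0,0,0.7456],"grip":0.1},
    {"translation":[-0.112,0.9526,0],"delta_rot":[0,0,0.7456],"grip":0.1},
    {"translation":[-0.112,0.9526,0],"delta_rot":[0,0,0.7456],"grip":0.1},
    {"translation":[-0.112,0.9526,0],"delta_rot":[0,0,0.7456],"grip":0.1},
    {"translation":[-0.112,0.9526,0],"delta_rot":[0,0,0.7456],"grip":0.1},
    {"translation":[-0.112,0.9526,0],"delta_rot":[0,0,0.7456],"grip":0.1},
    {"translation":[-0.112,0.9526,0],"delta_rot":[0,0,0.7456],"grip":0.1},
    {"translation":[-0.112,0.9526,0],"delta_rot":[0,0,0.7456],"grip":0.1},
    {"translation":[-0.112,0.9526,0],"delta_rot":[0,0,0.7456],"grip":0.1},
    {"translation":[-0.112,0.9526,0],"delta_rot":[0,0,0.7456],"grip":0.1},
    {"translation":[-0.112,0.9526,0],"delta_rot":[0,0,0.7456],"grip":0.1},
    {"translation":[-0.112,0.9526,0],"delta_rot":[0,0,0.7456],"grip":0.1},
    {"translation":[0,0,0],"delta_rot":[0,0,0],"grip":0.1}
  ]
}}

```text
time_s: 6.85
position: [0.4545, 0.1432, 0.1709]
eef_rot: [-2.161, -2.277, 0.003]
wrist_force: [0.5, -1.1, -1.9]
opening: 0.0166
finger_force: 40.0
```

>>> {"fn": "send_rows", "kwargs": {
  "commands": [
    {"translation":[0,0,0],"delta_rot":[0,0,0],"grip":0.1},
    {"translation":[0,0,0],"delta_rot":[0,0,0],"grip":0.1}
  ]
}}

```text
time_s: 7.05
position: [0.4558, 0.1409, 0.1718]
eef_rot: [-2.167, -2.273, 0.002]
wrist_force: [0.5, -0.4, -1.7]
opening: 0.0167
finger_force: 40.0
```

```bash
python3 - <<'E'
from h import *
im=vision.snapshot("scene"); t=vision.snapshot("top")
z=lambda im,x,y,w,h: cv2.resize(im[y:y+h,x:x+w,::-1],(400,400),interpolation=cv2.INTER_CUBIC)
cv2.imwrite("pics/g2.png",np.hstack([z(im,220,80,130,130),z(t,205,270,130,130)]))
H=hsv(im).astype(int);h,s,v=H[...,0],H[...,1],H[...,2]
for c,a in blobs((h>20)&(h<35)&(s>140)&(v>120)&(np.indices(h.shape)[0]<230)&(np.indices(h.shape)[1]>220)&(np.indices(h.shape)[1]<350),3): print(c,a)
print(status.sense()["wrist_force"],status.sense()["qpos"])
E
```

```text
[308.7 123.1] 10
[322.5  121.25] 8
[313. 124.] 3
[319.1698 147.2287] 1172
[266.5 152.5] 4
[331.     170.3333] 3
[-0.2396  0.3612 -1.1504] [ 0.0459 -0.0857  1.8826 -0.0002  1.3452 -0.0017]
```

View pics/g2.png

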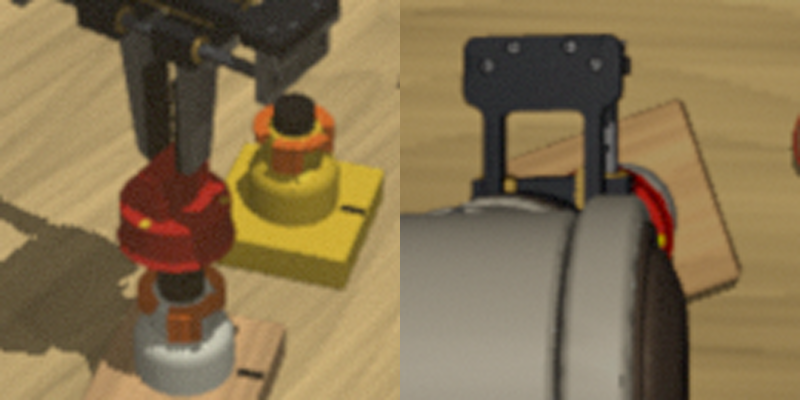

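The cap hangs level in the grip above the white canister. In the left half its dabs are at crop (145,222) and (222,200), which is scene px (267,152) and (292,145). I'll check those against the expected lug directions.

```bash
python3 - <<'E'
from h import *
im=vision.snapshot("scene")
H=hsv(im).astype(int);h,s,v=H[...,0],H[...,1],H[...,2]
b=np.zeros(h.shape,bool); b[135:165,255:300]=1
C=np.array([.4558,.1409])
for c,a in blobs(b&(h>14)&(h<36)&(s>120)&(v>90),2):
    P=onz("scene",c,.1672); d=P[:2]-C; print(c,a,P,np.hypot(*d),np.degrees(np.arctan2(d[1],d[0])))
for an in(-87,33,153): print(an,proj("scene",[C[0]+.0304*np.cos(np.radians(an)),C[1]+.0304*np.sin(np.radians(an)),.1672]))
E
```

```text
[296.4104 148.8613] 173 [0.494  0.1504 0.1672] 0.03934036359233607 14.012321801250188
[267.     152.2857] 7 [0.457  0.1105 0.1672] 0.030436985348046286 -87.73785021809368
-87 [267.1853 152.3523]
33 [293.2541 144.318 ]
153 [270.1842 134.4966]
```

Dab measured at -87.7° and 30.4 mm radius, as expected. Lowering, slowly near contact.

>>> {"fn": "send_rows", "kwargs": {
  "commands": [
    {"translation":[0.01,0.04,-0.5],"delta_rot":[0,0,0],"grip":0.1},
    {"translation":[0,0,-0.6],"delta_rot":[0,0,0],"grip":0.1},
    {"translation":[0,0,-0.6],"delta_rot":[0,0,0],"grip":0.1},
    {"translation":[0,0,-0.4],"delta_rot":[0,0,0],"grip":0.1},
    {"translation":[0,0,-0.1],"delta_rot":[0,0,0],"grip":0.1},
    {"translation":[0,0,-0.1],"delta_rot":[0,0,0],"grip":0.1},
    {"translation":[0,0,-0.1],"delta_rot":[0,0,0],"grip":0.1},
    {"translation":[0,0,0],"delta_rot":[0,0,0],"grip":0.1},
    {"translation":[0,0,0],"delta_rot":[0,0,0],"grip":0.1}
  ]
}}

```text
time_s: 8.1
position: [0.4565, 0.1425, 0.1248]
eef_rot: [2.166, 2.275, 0.001]
wrist_force: [-0.3, 0.2, -1.8]
opening: 0.0165
finger_force: 40.0
```

>>> {"fn": "send_rows", "kwargs": {
  "commands": [
    {"translation":[0,0,-0.05],"delta_rot":[0,0,0],"grip":0.1},
    {"translation":[0,0,-0.05],"delta_rot":[0,0,0],"grip":0.1},
    {"translation":[0,0,0],"delta_rot":[0,0,0],"grip":0.1},
    {"translation":[0,0,0],"delta_rot":[0,0,0],"grip":0.1}
  ]
}}

```text
time_s: 8.5
position: [0.4562, 0.1424, 0.1224]
eef_rot: [-2.166, -2.276, 0.0]
wrist_force: [0.1, 0.7, -1.5]
opening: 0.0164
finger_force: 40.0
```

>>> {"fn": "send_rows", "kwargs": {
  "commands": [
    {"translation":[0,0,-0.05],"delta_rot":[0,0,0],"grip":0.1},
    {"translation":[0,0,-0.05],"delta_rot":[0,0,0],"grip":0.1},
    {"translation":[0,0,0],"delta_rot":[0,0,0],"grip":0.1},
    {"translation":[0,0,0],"delta_rot":[0,0,0],"grip":0.1}
  ]
}}

```text
time_s: 8.9
position: [0.4563, 0.1424, 0.1204]
eef_rot: [2.166, 2.275, 0.0]
wrist_force: [-0.4, 0.3, -0.6]
opening: 0.0165
finger_force: 40.0
```

>>> {"fn": "send_rows", "kwargs": {
  "commands": [
    {"translation":[0,0,-0.05],"delta_rot":[0,0,0],"grip":0.1},
    {"translation":[0,0,-0.05],"delta_rot":[0,0,0],"grip":0.1},
    {"translation":[0,0,0],"delta_rot":[0,0,0],"grip":0.1},
    {"translation":[0,0,0],"delta_rot":[0,0,0],"grip":0.1}
  ]
}}

```text
time_s: 9.3
position: [0.4564, 0.1425, 0.1187]
eef_rot: [2.166, 2.275, 0.0]
wrist_force: [-1.5, 0.5, 1.9]
opening: 0.0167
finger_force: 40.0
```

>>> {"fn": "send_rows", "kwargs": {
  "commands": [
    {"translation":[0,0,-0.05],"delta_rot":[0,0,0],"grip":0.1},
    {"translation":[0,0,-0.05],"delta_rot":[0,0,0],"grip":0.1},
    {"translation":[0,0,0],"delta_rot":[0,0,0],"grip":0.1},
    {"translation":[0,0,0],"delta_rot":[0,0,0],"grip":0.1}
  ]
}}

```text
time_s: 9.7
position: [0.4564, 0.1425, 0.1165]
eef_rot: [2.166, 2.275, 0.0]
wrist_force: [-0.5, 0.3, 3.9]
opening: 0.0166
finger_force: 40.0
```

The lugs passed the lip height freely and the cap now presses the plunger (about 5 N), so they are in the gaps. Pressing on below the ridges.

>>> {"fn": "send_rows", "kwargs": {
  "commands": [
    {"translation":[0,0,-0.05],"delta_rot":[0,0,0],"grip":0.1},
    {"translation":[0,0,-0.05],"delta_rot":[0,0,0],"grip":0.1},
    {"translation":[0,0,-0.05],"delta_rot":[0,0,0],"grip":0.1},
    {"translation":[0,0,-0.05],"delta_rot":[0,0,0],"grip":0.1},
    {"translation":[0,0,0],"delta_rot":[0,0,0],"grip":0.1},
    {"translation":[0,0,0],"delta_rot":[0,0,0],"grip":0.1}
  ]
}}

```text
time_s: 10.3
position: [0.4564, 0.1424, 0.1127]
eef_rot: [2.166, 2.275, 0.0]
wrist_force: [-1.4, -0.7, 6.4]
opening: 0.0164
finger_force: 40.0
```

>>> {"fn": "send_rows", "kwargs": {
  "commands": [
    {"translation":[0,0,-0.05],"delta_rot":[0,0,0],"grip":0.1},
    {"translation":[0,0,-0.05],"delta_rot":[0,0,0],"grip":0.1},
    {"translation":[0,0,-0.05],"delta_rot":[0,0,0],"grip":0.1},
    {"translation":[0,0,-0.05],"delta_rot":[0,0,0],"grip":0.1},
    {"translation":[0,0,0],"delta_rot":[0,0,0],"grip":0.1},
    {"translation":[0,0,0],"delta_rot":[0,0,0],"grip":0.1}
  ]
}}

```text
time_s: 10.9
position: [0.4565, 0.1425, 0.109]
eef_rot: [2.166, 2.275, 0.001]
wrist_force: [-1.6, 0.7, 8.2]
opening: 0.0166
finger_force: 40.0
```

```bash
python3 - <<'E'
from h import *
s=status.sense(); print(s["position"],s["wrist_force"],s["moment"])
E
```

```text
[0.4565 0.1425 0.109 ] [-1.5986  0.7465  8.1687] [-0.0448  0.4647 -0.0124]
```

>>> {"fn": "send_rows", "kwargs": {
  "commands": [
    {"translation":[0,0,-0.06],"delta_rot":[0,0,0],"grip":0.1},
    {"translation":[0,0,0],"delta_rot":[0,0,-0.4],"grip":0.1},
    {"translation":[0,0,0],"delta_rot":[0,0,-0.4],"grip":0.1},
    {"translation":[0,0,0],"delta_rot":[0,0,-0.4],"grip":0.1},
    {"translation":[0,0,0],"delta_rot":[0,0,-0.4],"grip":0.1},
    {"translation":[0,0,0],"delta_rot":[0,0,-0.4],"grip":0.1},
    {"translation":[0,0,0],"delta_rot":[0,0,0],"grip":0.1}
  ]
}}

```text
time_s: 11.6
position: [0.4577, 0.1424, 0.1085]
eef_rot: [2.391, 2.034, 0.004]
wrist_force: [-0.1, -1.6, 8.6]
opening: 0.0164
finger_force: 40.0
```

```bash
cat > st.py <<'E'
from h import *
s=status.sense(); r=s["eef_rot"]; print(s["time_s"],s["position"],s["wrist_force"],s["moment"],"yaw",np.degrees(2*np.arctan2(r[1],r[0]))%360,s["opening"])
E
python3 st.py
```

```text
11.6 [0.4577 0.1424 0.1085] [-0.1224 -1.5546  8.5916] [-0.0501  0.0671 -0.0114] yaw 80.78149920660387 0.016421386938040423
```

Turning freely, 12° so far with no torque.

>>> {"fn": "send_rows", "kwargs": {
  "commands": [
    {"translation":[0,0,0],"delta_rot":[0,0,-0.4],"grip":0.1},
    {"translation":[0,0,0],"delta_rot":[0,0,-0.4],"grip":0.1},
    {"translation":[0,0,0],"delta_rot":[0,0,-0.4],"grip":0.1},
    {"translation":[0,0,0],"delta_rot":[0,0,-0.4],"grip":0.1},
    {"translation":[0,0,0],"delta_rot":[0,0,-0.4],"grip":0.1},
    {"translation":[0,0,0],"delta_rot":[0,0,-0.4],"grip":0.1},
    {"translation":[0,0,0],"delta_rot":[0,0,-0.4],"grip":0.1},
    {"translation":[0,0,0],"delta_rot":[0,0,-0.4],"grip":0.1},
    {"translation":[0,0,0],"delta_rot":[0,0,-0.4],"grip":0.1},
    {"translation":[0,0,0],"delta_rot":[0,0,-0.4],"grip":0.1},
    {"translation":[0,0,0],"delta_rot":[0,0,0],"grip":0.1}
  ]
}}

```text
time_s: 12.7
position: [0.4579, 0.1423, 0.1085]
eef_rot: [2.762, 1.493, 0.005]
wrist_force: [-0.4, -0.4, 7.6]
opening: 0.0165
finger_force: 40.0
```

```bash
python3 st.py
```

```text
12.7 [0.4579 0.1423 0.1085] [-0.4117 -0.3918  7.6261] [-0.0943 -0.0425  0.0008] yaw 56.77709724091159 0.0165101318945354
```

>>> {"fn": "send_rows", "kwargs": {
  "commands": [
    {"translation":[0,0,0],"delta_rot":[0,0,-0.3],"grip":0.1},
    {"translation":[0,0,0],"delta_rot":[0,0,-0.3],"grip":0.1},
    {"translation":[0,0,0],"delta_rot":[0,0,-0.3],"grip":0.1},
    {"translation":[0,0,0],"delta_rot":[0,0,-0.3],"grip":0.1},
    {"translation":[0,0,0],"delta_rot":[0,0,0],"grip":0.1}
  ]
}}

```text
time_s: 13.2
position: [0.458, 0.1423, 0.1086]
eef_rot: [2.85, 1.317, 0.005]
wrist_force: [0.4, -0.4, 8.7]
opening: 0.0163
finger_force: 40.0
```

```bash
python3 st.py
```

```text
13.2 [0.458  0.1423 0.1086] [ 0.4496 -0.4157  8.7326] [-0.1264 -0.0529  0.0554] yaw 49.59419412151778 0.016265300888876157
```

>>> {"fn": "send_rows", "kwargs": {
  "commands": [
    {"translation":[0,0,0],"delta_rot":[0,0,-0.2],"grip":0.1},
    {"translation":[0,0,0],"delta_rot":[0,0,-0.2],"grip":0.1},
    {"translation":[0,0,0],"delta_rot":[0,0,-0.2],"grip":0.1},
    {"translation":[0,0,0],"delta_rot":[0,0,0],"grip":0.1}
  ]
}}

```text
time_s: 13.6
position: [0.4577, 0.1423, 0.1085]
eef_rot: [2.89, 1.227, 0.004]
wrist_force: [-0.0, -0.7, 9.0]
opening: 0.0164
finger_force: 40.0
```

```bash
python3 st.py
```

```text
13.6 [0.4577 0.1423 0.1085] [-0.0294 -0.6897  8.9928] [-0.1267  0.1276  0.0364] yaw 46.01774625020697 0.01644093023153652
```

>>> {"fn": "send_rows", "kwargs": {
  "commands": [
    {"translation":[0,0,0],"delta_rot":[0,0,-0.2],"grip":0.1},
    {"translation":[0,0,0],"delta_rot":[0,0,-0.2],"grip":0.1},
    {"translation":[0,0,0],"delta_rot":[0,0,0],"grip":0.1}
  ]
}}

```text
time_s: 13.9
position: [0.4573, 0.1423, 0.1085]
eef_rot: [2.915, 1.167, 0.003]
wrist_force: [-2.5, -0.7, 9.6]
opening: 0.0161
finger_force: 40.1
```

```bash
python3 st.py
```

```text
13.9 [0.4573 0.1423 0.1085] [-2.5009 -0.7447  9.6016] [-0.1843  0.3161  0.1586] yaw 43.63366709496699 0.016144985207611103
```

>>> {"fn": "send_rows", "kwargs": {
  "commands": [
    {"translation":[0,0,0],"delta_rot":[0,0,-0.2],"grip":0.1},
    {"translation":[0,0,0],"delta_rot":[0,0,-0.1],"grip":0.1},
    {"translation":[0,0,0],"delta_rot":[0,0,0],"grip":0.1}
  ]
}}

```text
time_s: 14.2
position: [0.4572, 0.1423, 0.1085]
eef_rot: [2.933, 1.122, 0.003]
wrist_force: [-2.3, -0.5, 10.9]
opening: 0.017
finger_force: 40.5
```

```bash
python3 st.py
```

```text
14.2 [0.4572 0.1423 0.1085] [-2.3094 -0.5363 10.9173] [-0.0844  0.4553  0.3902] yaw 41.87323818139073 0.017049217914759322
```

At the stop: the torque rises to 0.39 N·m after about 50°. I'll back off 3° to unload (still inside the notch), then ease up.

>>> {"fn": "send_rows", "kwargs": {
  "commands": [
    {"translation":[0,0,0],"delta_rot":[0,0,0.3],"grip":0.1},
    {"translation":[0,0,0],"delta_rot":[0,0,0.2],"grip":0.1},
    {"translation":[0,0,0.05],"delta_rot":[0,0,0],"grip":0.1},
    {"translation":[0,0,0.05],"delta_rot":[0,0,0],"grip":0.1},
    {"translation":[0,0,0.05],"delta_rot":[0,0,0],"grip":0.1},
    {"translation":[0,0,0.05],"delta_rot":[0,0,0],"grip":0.1},
    {"translation":[0,0,0],"delta_rot":[0,0,0],"grip":0.1}
  ]
}}

```text
time_s: 14.9
position: [0.4569, 0.1423, 0.1117]
eef_rot: [2.903, 1.198, 0.002]
wrist_force: [-0.0, -0.2, 5.3]
opening: 0.0166
finger_force: 40.0
```

```bash
python3 st.py
```

```text
14.9 [0.4569 0.1423 0.1117] [-0.0245 -0.1944  5.3405] [-0.1675 -0.0105  0.0587] yaw 44.83081616722534 0.0165571415509303
```

>>> {"fn": "send_rows", "kwargs": {
  "commands": [
    {"translation":[0,0,0.05],"delta_rot":[0,0,0],"grip":0.1},
    {"translation":[0,0,0.03],"delta_rot":[0,0,0],"grip":0.1},
    {"translation":[0,0,0],"delta_rot":[0,0,0],"grip":0.1},
    {"translation":[0,0,0],"delta_rot":[0,0,0],"grip":0.1}
  ]
}}

```text
time_s: 15.3
position: [0.4568, 0.1423, 0.1131]
eef_rot: [2.904, 1.198, 0.002]
wrist_force: [1.9, -1.3, 4.0]
opening: 0.0163
finger_force: 40.0
```

```bash
python3 st.py
```

```text
15.3 [0.4568 0.1423 0.1131] [ 1.8929 -1.2816  3.9689] [-0.2431 -0.3226  0.0616] yaw 44.82306303576001 0.01629224793197641
```

>>> {"fn": "send_rows", "kwargs": {
  "commands": [
    {"translation":[0,0,0.05],"delta_rot":[0,0,0],"grip":0.1},
    {"translation":[0,0,0.03],"delta_rot":[0,0,0],"grip":0.1},
    {"translation":[0,0,0],"delta_rot":[0,0,0],"grip":0.1},
    {"translation":[0,0,0],"delta_rot":[0,0,0],"grip":0.1}
  ]
}}

```text
time_s: 15.7
position: [0.4565, 0.1423, 0.1143]
eef_rot: [2.904, 1.198, 0.001]
wrist_force: [4.2, -1.2, 1.9]
opening: 0.0162
finger_force: 40.0
```

```bash
python3 st.py
```

```text
15.7 [0.4565 0.1423 0.1143] [ 4.2132 -1.2347  1.9479] [-0.2656 -0.7865  0.0881] yaw 44.8264746159783 0.016202198341898552
```

>>> {"fn": "send_rows", "kwargs": {
  "commands": [
    {"translation":[0,0,0.04],"delta_rot":[0,0,0],"grip":0.1},
    {"translation":[0,0,0],"delta_rot":[0,0,0],"grip":0.1},
    {"translation":[0,0,0],"delta_rot":[0,0,0],"grip":0.1}
  ]
}}

```text
time_s: 16.0
position: [0.4564, 0.1423, 0.1145]
eef_rot: [2.904, 1.198, 0.001]
wrist_force: [5.4, 0.4, -2.7]
opening: 0.0163
finger_force: 40.0
```

```bash
python3 st.py
```

```text
16.0 [0.4564 0.1423 0.1145] [ 5.4132  0.3878 -2.6968] [-0.2359 -1.23    0.082 ] yaw 44.81763428564593 0.016259097477322244
```

The cap stops dead at TCP 0.1145 (fin 31 mm above the lip), so the lugs are held under the lips. Releasing.

>>> {"fn": "send_rows", "kwargs": {
  "commands": [
    {"translation":[0,0,-0.02],"delta_rot":[0,0,0],"grip":0.1},
    {"translation":[0,0,0],"delta_rot":[0,0,0],"grip":0.1},
    {"translation":[0,0,0],"delta_rot":[0,0,0],"grip":0.25},
    {"translation":[0,0,0],"delta_rot":[0,0,0],"grip":0.4},
    {"translation":[0,0,0],"delta_rot":[0,0,0],"grip":0.6},
    {"translation":[0,0,0],"delta_rot":[0,0,0],"grip":0.6},
    {"translation":[0,0,0],"delta_rot":[0,0,0],"grip":0.6},
    {"translation":[0,0,0],"delta_rot":[0,0,0],"grip":0.6}
  ],
  "force": 5
}}

```text
time_s: 16.8
position: [0.4561, 0.1425, 0.1148]
eef_rot: [-2.904, -1.198, 0.0]
wrist_force: [-0.8, -0.5, 0.1]
opening: 0.055
finger_force: 0.0
```

>>> {"fn": "send_rows", "kwargs": {
  "commands": [
    {"translation":[0,0,0.3],"delta_rot":[0,0,0],"grip":0.6},
    {"translation":[0,0,0.6],"delta_rot":[0,0,0],"grip":0.6},
    {"translation":[0,0,1],"delta_rot":[0,0,0],"grip":0.6},
    {"translation":[0,0,1],"delta_rot":[0,0,0],"grip":0.6},
    {"translation":[0,0,1],"delta_rot":[0,0,0],"grip":0.6},
    {"translation":[-0.5,-1,0.5],"delta_rot":[0,0,0],"grip":0.6},
    {"translation":[-0.5,-1,0],"delta_rot":[0,0,0],"grip":0.6},
    {"translation":[-0.5,-1,0],"delta_rot":[0,0,0],"grip":0.6},
    {"translation":[-0.5,-1,0],"delta_rot":[0,0,0],"grip":0.6},
    {"translation":[-0.5,-1,0],"delta_rot":[0,0,0],"grip":0.6},
    {"translation":[-0.5,-1,0],"delta_rot":[0,0,0],"grip":0.6},
    {"translation":[-0.5,-1,0],"delta_rot":[0,0,0],"grip":0.6},
    {"translation":[0,-1,0],"delta_rot":[0,0,0],"grip":0.6},
    {"translation":[0,-1,0],"delta_rot":[0,0,0],"grip":0.6},
    {"translation":[0,-1,0],"delta_rot":[0,0,0],"grip":0.6},
    {"translation":[0,-1,0],"delta_rot":[0,0,0],"grip":0.6},
    {"translation":[0,-1,0],"delta_rot":[0,0,0],"grip":0.6},
    {"translation":[0,0,0],"delta_rot":[0,0,0],"grip":0.6}
  ]
}}

```text
time_s: 18.6
position: [0.3865, -0.0993, 0.204]
eef_rot: [2.904, 1.193, 0.001]
wrist_force: [-0.5, 0.1, 0.6]
opening: 0.0553
finger_force: 0.0
```

```bash
python3 - <<'E'
from h import *
im=vision.snapshot("scene"); t=vision.snapshot("top")
z=lambda im,x,y,w,h: cv2.resize(im[y:y+h,x:x+w,::-1],(400,400),interpolation=cv2.INTER_CUBIC)
cv2.imwrite("pics/g3.png",np.hstack([z(im,235,120,90,90),z(t,215,290,110,110)]))
H=hsv(t).astype(int);h,s,v=H[...,0],H[...,1],H[...,2]
b=np.zeros(h.shape,bool); b[315:372,245:300]=1
P=[]
for c,a in blobs(b&(h>18)&(h<35)&(s>200)&(v>80),2):
    p=onz("top",c,.110); P.append(p); print(c,a,p,np.degrees(np.arctan2(p[1]-.142,p[0]-.456)))
print(np.mean(P,0))
E
python3 st.py
```

```text
[276.7333 326.8   ] 15 [0.4852 0.1345 0.11  ] -14.436647756688835
[253.4615 349.1538] 13 [0.4484 0.1708 0.11  ] 104.73458444688153
[284.1818 358.5455] 11 [0.4348 0.1204 0.11  ] -134.3660670299725
[0.4562 0.1419 0.11  ]
18.7 [ 0.3864 -0.0974  0.2035] [-0.2742  0.1972  0.0064] [-0.0541  0.027   0.0359] yaw 44.77681537633869 0.055144998857206785
```

View pics/g3.png

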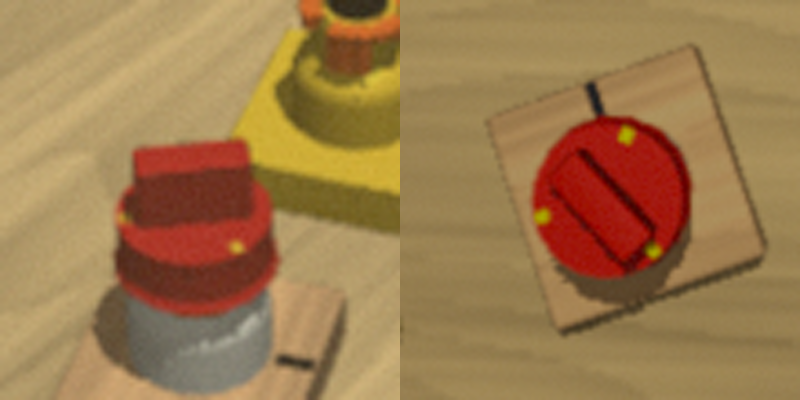

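The cap sits level on the canister, centred at (0.456,0.142). Its lugs are about 47° clockwise of the gaps, inside the notches, and the gripper is clear. Handing in.

```bash
python3 -c "
from cell import robot; print(robot.finish_job())"
```

```text
the job is handed in; nothing more can be done
None
```

The white canister is closed: the red cap sits level and locked, let go of, the measured wrist force never passed about 12 N, the four other objects were not approached, and the job was handed in at about 19 s.

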